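Test a battery pack on the stores desk

TASK

Test the cordless-tool battery pack that sits in the tester: with the closed fingers, switch on the mains block with the red rocker by pressing the rocker's raised end right over, then push the blue range key fully in so that it stays in, then press the green test button all the way down and finish while still holding it down. Leave the yellow and white keys and the black rocker untouched, press nothing out of order, and do not pick up or shift the battery pack or anything else on the desk.

Things in the scene. Friction and masses are not known exactly. Their poses are not given: they have to be found in the camera images.
- tester: Battery tester, a fixed grey console 200 mm (its x) by 360 mm (its y), 60 mm high; origin at the centre of its underside. Right part (its y below 0.06): black panel, top at z = 0.060 m, three range keys in a row at its x = +0.040 (70 mm apart, colours in any order), green button at its x = -0.045, beside it a flat meter (look only). Left part: bay with the battery pack.
- blue_key (a joint): Round latching push key on the tester's panel, its cap 30 mm across in a grey collar 42 mm across and 10 mm high. Joint value: 0 out (cap 8 mm proud of the collar), 0.006 m fully in (2 mm proud). About 3 N pushes it down; it then stays down and cannot be pulled back out. Blue: the range to select.
- blue_top (a point): Centre of the top face of the blue key, moves with it (z about 0.078 m when out).
- yellow_key (a joint): Round latching push key on the tester's panel, its cap 30 mm across in a grey collar 42 mm across and 10 mm high. Joint value: 0 out (cap 8 mm proud of the collar), 0.006 m fully in (2 mm proud). About 3 N pushes it down; it then stays down and cannot be pulled back out. Yellow: leave alone.
- yellow_top (a point): Centre of the top face of the yellow key.
- white_key (a joint): Round latching push key on the tester's panel, its cap 30 mm across in a grey collar 42 mm across and 10 mm high. Joint value: 0 out (cap 8 mm proud of the collar), 0.006 m fully in (2 mm proud). About 3 N pushes it down; it then stays down and cannot be pulled back out. White: leave alone.
- white_top (a point): Centre of the top face of the white key.
- test_button (a joint): Green round test button on the tester's panel, cap 34 mm across. Value 0 up, 0.006 m fully down. Spring: starts to move at 1.5 N, fully down at 5 N; springs back when released.
- test_button_top (a point): Centre of the top face of the green button, moves with it (z about 0.078 m when up).
- test_button_base: Steel collar of the green button, 50 mm across, 12 mm high, fixed on the tester (it carries the button); origin at the centre of its underside. The cap stands 10 mm above the collar when up, 4 mm when down.
- red_block: White mains outlet block with the red rocker, 130 mm (its x) by 76 mm (its y), 42 mm high, fixed; origin at the centre of its underside. The round socket is on its -x half, the rocker on its +x half.
- red_rocker (a joint): Red V-shaped rocker, two wings 28 mm long, 32 mm wide; pivot along the block's y, 28 mm towards its +x, 52 mm high. Value 0 off: +x wing (white dot) raised by 0.4 rad, -x wing level. 0.4 rad on: +x wing level at z = 0.052 m, -x wing raised. About 3 N on the raised end moves it; stays where left (friction, no spring). May start up to 0.05.
- red_rocker_on (a point): Point to press: on the top face of the red rocker's +x wing (the one with the white dot), 17 mm from the pivot; moves with it (z about 0.059 m off, 0.052 m on).
- black_block: A second outlet block, the same but with a black rocker: leave alone. The two blocks may stand in either place.
- black_rocker (a joint): Black rocker, same make as the red one; leave it off (it starts at 0 to 0.05).
- pack: Battery pack, black with orange top, 120 x 76 x 57 mm, loose in the tester's bay; origin at the centre of its underside. Top at z = 0.113 m.
- collar: Loose steel ring, 40 mm across, 14 mm high, lying on the tester's panel between the green button and the pack; origin at the centre of its underside.
- coupling: Dark steel pipe coupling, 60 mm across, 45 mm high, on the desk; origin at its underside.
- mug: White mug, 80 mm across, 90 mm high; origin at its underside.
- screwdriver: Screwdriver with yellow handle lying on the desk to the left of the tester.

How it is judged:
By the outcome, as a careful person would: the job done as asked, in the order asked, and still so for the second after the job is handed in, while the arm keeps its last pose, push and grip.
It also fails if it takes over 38 s, if anything falls off the work surface, if the arm or the gripper's body presses on something with over 40 N, if the wrist force passes 120 N, or if a joint passes its speed limit or range.

ROBOT

A 6-joint arm with a two-finger parallel gripper is mounted at the origin on the work surface. World frame = base frame: x ahead of the robot, y to its left, z up, the work surface at z = 0. Lengths are in m, angles in rad, forces in N, time in s.
With the tool pointing down it reaches from about 0.35 to 0.975 m from the base axis. Payload 4.9 kg.
Tool frame: the origin (TCP) lies at the very end of the fingers, on their centre line; the grasp point (between the pads) lies 19 mm behind it (ctrl.grip_point_offset is the distance from the TCP to the grasp point, in m); z points along the fingers, y is the line along which they close (so a half turn about z gives the same grasp; the last joint's range is limited). The gripper opens to 85 mm and grips with 20 to 120 N. Pads are 22 mm wide; open, the fingers measure 114 mm over their backs; the gripper's body (76 mm by 85 mm) begins 54 mm behind the grasp point. The pads swing forward as they close: fully open they stand 13 mm farther back than shut.
Start: joints at [1.111, 0.053, 1.613, -0, 1.476, -0.119], TCP at [0.209, 0.589, 0.231] pointing down, gripper open.
Joint ranges: [-3.01, 3.01], [-1.01, 2.22], [0.06, 2.58], [-1.02, 4.17], [0.09, 2.62], [-3.14, 3.14]. Speed limits (rad/s): [2.57, 2.57, 3.14, 3.14, 3.14, 3.14].

INTERFACE

Orientations are given as a rotation vector (axis times angle).
In Python, from station import ctrl gives the robot as it stands.
- The arm moves only by the tool send_rows, never from a script. Its argument "rows" is a list of rows, each a list of 3 entries, a list of its own where there are three numbers: the finger opening in cm, from 0 to 8.54, then the shift along the tool's x, y, z in cm, then the turn about the tool's z in degrees. A call has 1 to 10 rows; each row shifts and turns the commanded pose from where the row before left it, along the tool's axes as they then stand; what a row does not reach is not made up. A row lasts 1/8 s, in which the tool goes at most 62.5 mm and 10.7 degrees, less where a joint would pass 70% of its speed; a pose out of reach is approached as far as the arm can. A call with a gripper value outside its range is refused whole. The fingers move at their own pace and stop on an object; "newtons" is the grip in N (left out, the last holds). Time passes only in rows, so rows that do not move let the fingers close. It gives the time, the measured TCP pose, the force, the opening and the grip force at its end, in the units of the state.
- ctrl.get_obs(): the state, without advancing time (a new reading comes with each control period).
- ctrl.get_image(name): name is "scene" or "top" or "wrist"; returns a dict with "frame" (420x560x3 uint8, red, green, blue), "range_z" (420x560 float32, m along the optical axis (not along the pixel's ray), 0 where there is no reading), "fx", "fy", "cx", "cy" (pixels), "cam_to_world" (4x4, takes a point from camera to world coordinates). Camera axes: x right, y down, z forward; pixel columns grow to the right and rows downward; lengths in m; the calibration is good to about 2 mm. A picture is of the moment at which its call begins.
- ctrl.finish_job(): hands the job in; it is judged then, once.
The state is a dict: "t": time; "q": joint angles; "dq": joint speeds; "effort": joint torques, N m; "tool_pos": TCP position; "tool_rot": TCP orientation; "contact_force": force on the tool from outside, world axes, zero at the start; "wrist_torque": the same for the moment, N m; "opening": finger opening in m; "grip_force": force on a finger pad.
Only numpy, scipy, OpenCV 4.12 (cv2) and the standard library are available. Lean on these libraries where they do the work, as an engineer would, in place of code of your own. Each camera call takes 0.05 s, during which the arm holds its last target. There are 200 camera calls.

## Working session

There is one attempt and no reset: what is moved stays moved. The work goes in short steps, Python scripts to look and compute and a tool call to move; the robot and the scene stay as the last step left them, time stands still between calls to the robot, and variables do not carry over. Pictures are saved under pics/ and viewed, at most 10 in all, crops included, and the job is handed in when it is done.

Besides the shell and the picture viewer there is one more tool, called after "Emit:" as a command line: name --argument value ..., lists and objects as JSON in quotes. send_rows: Moves the arm, as the interface text tells. Its arguments: {"type":"object","properties":{"rows":{"type":"array","items":{"type":"array"}},"newtons":{"type":"number"}},"required":["rows"]}

```bash
mkdir -p pics; cat > h.py <<'E'
import numpy as np,cv2
from station import ctrl
def snap(n,f):
    im=ctrl.get_image(n); cv2.imwrite('pics/'+f,im['frame'][:,:,::-1]); np.savez('pics/'+f+'.npz',**im); return im
def ray(im,u,v,z):
    T=np.array(im['cam_to_world']); d=T[:3,:3]@[(u-im['cx'])/im['fx'],(v-im['cy'])/im['fy'],1]; o=T[:3,3]
    return o+d*(z-o[2])/d[2]
def cloud(im):
    T=np.array(im['cam_to_world']); v,u=np.mgrid[:420,:560]; r=im['range_z']
    p=np.stack([(u-im['cx'])/im['fx']*r,(v-im['cy'])/im['fy']*r,r],-1)
    return p@T[:3,:3].T+T[:3,3]
E
python3 - <<'E'
from h import *
im=snap('top','top.png'); snap('scene','scene.png')
o=ctrl.get_obs(); print(o['t'],o['tool_pos'],o['tool_rot'])
print(im['cam_to_world'])
E
```

```text
0.1 [0.20861061 0.5885793  0.23018783] [-5.32529338e-01 -3.09559382e+00  2.76603704e-03]
[[-0.00660693 -0.99224923  0.1240879   0.39149483]
 [-0.99996189  0.00584764 -0.00648219 -0.01595885]
 [ 0.00570632 -0.124126   -0.99225006  1.27178138]
 [ 0.          0.          0.          1.        ]]
```

View pics/top.png

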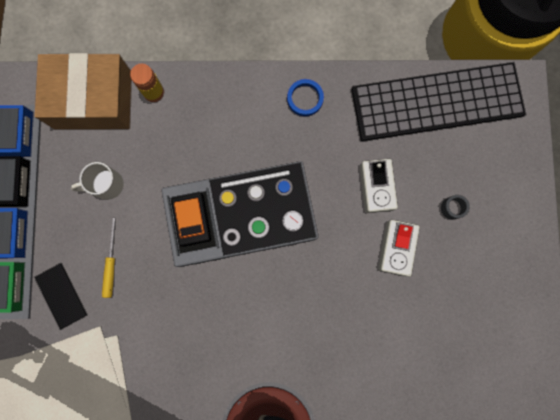

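View pics/scene.png

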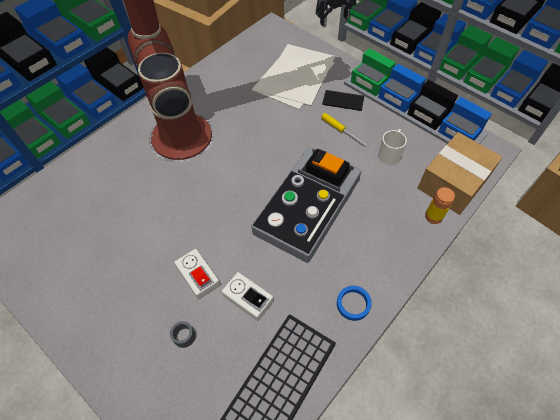

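Top view: red rocker at about (403,237) with its dot towards +x, blue key (284,187), green button (259,227), and the black-rocker block above the red one. The scene view agrees. Next I measure with colour masks.

```bash
python3 - <<'E'
from h import *
im=dict(np.load('pics/top.png.npz')); hsv=cv2.cvtColor(im['frame'],cv2.COLOR_RGB2HSV)
P=cloud(im)
def m(lo,hi,u0,u1,v0,v1,z):
    k=cv2.inRange(hsv,lo,hi); w=np.zeros_like(k); w[v0:v1,u0:u1]=k[v0:v1,u0:u1]
    v,u=np.nonzero(w); r=cv2.minAreaRect(np.c_[u,v].astype(np.float32))
    print(len(u),u.mean(),v.mean(),r,'->',ray(im,u.mean(),v.mean(),z).round(4),'depth z',np.median(P[v,u,2]).round(4)); return w
m((100,120,50),(130,255,255),270,300,172,202,.078)
m((60,100,40),(90,255,255),243,275,212,242,.078)
w=m((0,150,80),(8,255,255),385,425,215,255,.056)
v,u=np.nonzero(w); p=P[v,u]; 
for c in cv2.boxPoints(cv2.minAreaRect(np.c_[u,v].astype(np.float32))): print(c,ray(im,*c,.056).round(4))
# block tops by height
for b in ((375,425,210,285),(355,405,150,220)):
    k=np.zeros((420,560),np.uint8); s=(slice(b[2],b[3]),slice(b[0],b[1])); k[s]=((P[s][...,2]>.03))*255
    v,u=np.nonzero(k); q=P[v,u]; r=cv2.minAreaRect(q[:,:2].astype(np.float32)); print('block',r, q[:,2].max())
    for c in cv2.boxPoints(r): print(c)
k=(P[...,2]>.04)&(P[...,2]<.09); k[:, :150]=0;k[:,330:]=0;k[:150]=0;k[280:]=0
q=P[k]; print('tester',cv2.minAreaRect(q[:,:2].astype(np.float32)))
E
```

```text
105 283.6190476190476 186.2095238095238 ((283.60003662109375, 186.2000274658203), (10.733125686645508, 10.733126640319824), 63.43495178222656) -> [ 0.5934 -0.042   0.078 ] depth z 0.0772
121 258.1487603305785 226.64462809917356 ((258.0, 226.5), (11.0, 12.0), 90.0) -> [0.4951 0.0201 0.078 ] depth z 0.0812
273 403.1208791208791 236.54945054945054 ((403.217041015625, 236.1536407470703), (13.060647964477539, 22.27992820739746), 12.094757080078125) -> [ 0.4705 -0.3343  0.056 ] depth z 0.0528
[394.49753 245.67804] [ 0.4483 -0.3123  0.056 ]
[399.1658  223.89267] [ 0.5016 -0.3258  0.056 ]
[411.93655 226.62924] [ 0.4947 -0.3569  0.056 ]
[407.26828 248.41461] [ 0.4414 -0.3433  0.056 ]
block ((0.4635317325592041, -0.19854891300201416), (0.35831502079963684, 0.1603870689868927), 87.4166259765625) 1.2717813846699684
[ 0.3753445  -0.37390977]
[ 0.5355686  -0.38113892]
[ 0.55171895 -0.02318805]
[ 0.39149487 -0.01595891]
block ((0.5415468215942383, -0.15915940701961517), (0.14384621381759644, 0.38909676671028137), 26.04941177368164) 1.2717813846699684
[ 0.3914948  -0.01595884]
[ 0.5623651  -0.36552948]
[ 0.69159883 -0.30235997]
[0.5207285  0.04721066]
tester ((0.5324726104736328, 0.06771732866764069), (0.20046550035476685, 0.3608648180961609), 10.835430145263672)
```

Emit:
send_rows --rows '[[0, [-3.9, -3.8, 0], 0], [0, [-3.9, -3.8, 0], 0], [0, [-3.9, -3.8, 0], 0], [0, [-3.9, -3.8, 0], 0], [0, [-3.9, -3.8, 0], 0], [0, [-3.9, -3.8, 0], 0], [0, [-3.9, -3.8, 0], 0], [0, [-3.9, -3.8, 0], 0], [0, [-3.9, -3.8, 0], 0], [0, [-3.9, -3.8, 0], 0]]' --newtons 40

```text
t: 1.35
tool_pos: [0.4497, 0.0988, 0.231]
tool_rot: [-0.533, -3.096, -0.0]
contact_force: [1.1, 0.9, -0.1]
opening: 0.0003
grip_force: 0.0
```

Emit:
send_rows --rows '[[0, [-2.3, -5.0, 0], 0], [0, [-2.3, -5.0, 0], 0], [0, [-2.3, -5.0, 0], 0], [0, [-2.3, -5.0, 0], 0], [0, [-2.3, -5.0, 0], 0], [0, [-2.3, -5.0, 0], 0], [0, [-2.3, -5.0, 0], 0], [0, [0, 0, 0], 0]]'

```text
t: 2.35
tool_pos: [0.4836, -0.2861, 0.2303]
tool_rot: [-0.539, -3.093, -0.0]
contact_force: [0.4, 0.9, -0.4]
opening: 0.0004
grip_force: 0.0
```

```bash
python3 - <<'E'
from h import *
im=snap('wrist','w1.png'); o=ctrl.get_obs(); print(o['t'],o['tool_pos'],o['tool_rot'],o['opening'])
from scipy.spatial.transform import Rotation as R
print(R.from_rotvec(o['tool_rot']).as_matrix().round(3))
E
```

```text
2.4 [ 0.48368021 -0.28432996  0.23037639] [-5.36452191e-01 -3.09381725e+00 -1.75233251e-03] -0.0003580230483788324
[[-0.942  0.337 -0.001]
 [ 0.337  0.942  0.001]
 [ 0.002  0.001 -1.   ]]
```

View pics/w1.png

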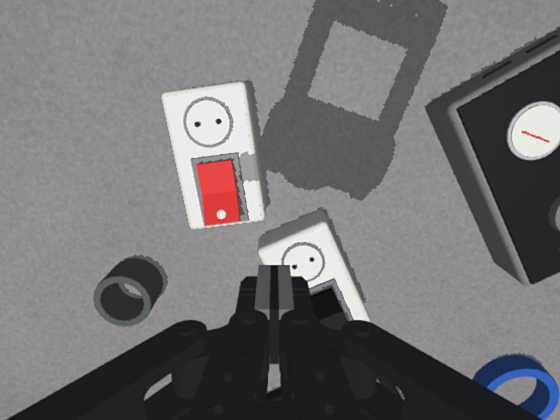

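The wrist view shows the closed fingers and the red block, with its rocker at (197–241, 160–225) and the white dot at (221,214).

```bash
python3 - <<'E'
from h import *
im=dict(np.load('pics/w1.png.npz')); hsv=cv2.cvtColor(im['frame'],cv2.COLOR_RGB2HSV); P=cloud(im)
k=cv2.inRange(hsv,(0,150,80),(8,255,255)); k[:,:180]=0; k[:,260:]=0;k[:140]=0;k[240:]=0
v,u=np.nonzero(k)
q=P[v,u]; r=cv2.minAreaRect(q[:,:2].astype(np.float32)); print(r, q[:,2].min(),q[:,2].max())
B=cv2.boxPoints(r); print(B)
d=np.array([.968,-.249]); c=np.array(r[0]); s=(q[:,:2]-c)@d
for a in np.arange(-.03,.03,.004):
    m=(s>a)&(s<a+.004)
    if m.sum(): print(round(a+.002,3),q[m].mean(0).round(4),m.sum())
print('dot',ray(im,221,214,.06))
d=np.array([.479,-.339])-ctrl.get_obs()['tool_pos'][:2]
E
```

```text
((0.4455220103263855, -0.31571370363235474), (0.04976441711187363, 0.124333456158638), 54.001468658447266) 0.043856424047428066 0.3737689847305086
[[ 0.38060224 -0.2993048 ]
 [ 0.481192   -0.37238362]
 [ 0.5104418  -0.3321226 ]
 [ 0.40985203 -0.25904378]]
0.0 [ 0.4476 -0.3151  0.0523] 2
0.004 [ 0.4464 -0.3284  0.0522] 166
0.008 [ 0.4503 -0.3291  0.0527] 160
0.012 [ 0.4542 -0.3303  0.0526] 159
0.016 [ 0.4581 -0.331   0.0527] 154
0.02 [ 0.462  -0.332   0.0527] 156
0.024 [ 0.466  -0.3328  0.0525] 157
0.028 [ 0.4698 -0.3338  0.0526] 149
dot [ 0.4900823  -0.33849797  0.06      ]
```

Emit:
send_rows --rows '[[0, [-2.3, -4.9, 0], 0], [0, [0, 0, 5.0], 0], [0, [0, 0, 5.0], 0], [0, [0, 0, 4.0], 0], [0, [0, 0, 0], 0], [0, [0, 0, 0], 0]]'

```text
t: 3.15
tool_pos: [0.4905, -0.337, 0.0932]
tool_rot: [0.531, 3.094, -0.002]
contact_force: [-0.4, 0.5, 0.5]
opening: 0.0
grip_force: 0.0
```

```bash
python3 - <<'E'
from h import *
im=snap('wrist','w2.png'); o=ctrl.get_obs(); print(o['t'],o['tool_pos'],o['contact_force'])
E
```

```text
3.2 [ 0.49097737 -0.33760021  0.09413217] [-0.21101268 -1.01599474  0.58081113]
```

View pics/w2.png

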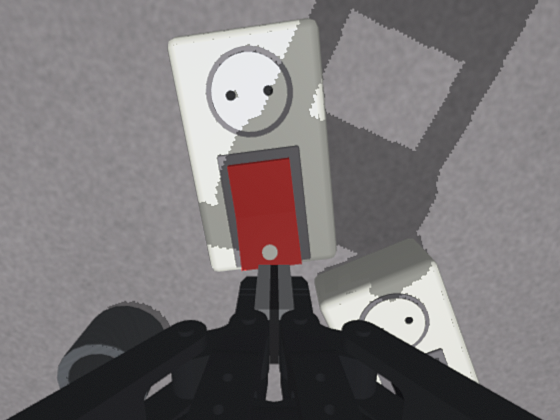

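The fingertips (272,265) line up with the dotted wing at its raised end, so I press in steps.

Emit:
send_rows --rows '[[0, [0, 0, 2.0], 0], [0, [0, 0, 0.6], 0], [0, [0, 0, 0.5], 0], [0, [0, 0, 0.5], 0], [0, [0, 0, 0.3], 0], [0, [0, 0, 0.2], 0], [0, [0, 0, 0], 0]]'

```text
t: 4.08
tool_pos: [0.4901, -0.3374, 0.052]
tool_rot: [0.533, 3.095, -0.001]
contact_force: [-1.6, 2.6, 9.1]
opening: 0.0001
grip_force: 4.2
```

Emit:
send_rows --rows '[[0, [0, 0, 0.2], 0], [0, [0, 0, 0], 0]]'

```text
t: 4.32
tool_pos: [0.4901, -0.3375, 0.0519]
tool_rot: [0.532, 3.096, -0.0]
contact_force: [-5.9, 4.7, 18.5]
opening: 0.0
grip_force: 9.1
```

Emit:
send_rows --rows '[[0, [0, 0, -4.0], 0], [0, [0, 0, -6.0], 0], [0, [0, 4.0, -1.0], 0], [0, [0, 0, 0], 0]]'

```text
t: 4.82
tool_pos: [0.5037, -0.2984, 0.1597]
tool_rot: [0.529, 3.095, -0.002]
contact_force: [-0.4, 0.8, -0.4]
opening: -0.0002
grip_force: 0.0
```

```bash
python3 - <<'E'
from h import *
im=snap('wrist','w3.png'); im=snap('top','t3.png'); o=ctrl.get_obs(); print(o['t'],o['tool_pos'],o['contact_force'])
im=dict(np.load('pics/w3.png.npz'));hsv=cv2.cvtColor(im['frame'],cv2.COLOR_RGB2HSV); P=cloud(im)
k=cv2.inRange(hsv,(0,150,60),(8,255,255)); q=P[k>0]; q=q[(q[:,2]>.045)&(q[:,2]<.07)]
d=np.array([.97,-.24]); s=(q[:,:2]-[.4715,-.334])@d
for a in np.arange(-.03,.03,.004):
    m=(s>a)&(s<a+.004)
    if m.sum(): print(round(a+.002,3),q[m].mean(0).round(4),m.sum())
E
```

```text
4.925 [ 0.50225285 -0.299049    0.1573836 ] [-0.72146093  0.29234226 -0.3869801 ]
-0.028 [ 0.4464 -0.325   0.0605] 72
-0.024 [ 0.4478 -0.3292  0.0627] 304
-0.02 [ 0.4519 -0.3298  0.0615] 274
-0.016 [ 0.4558 -0.3307  0.0597] 268
-0.012 [ 0.4597 -0.3316  0.0581] 252
-0.008 [ 0.4637 -0.332   0.0564] 246
-0.004 [ 0.4675 -0.3333  0.0546] 240
0.0 [ 0.4715 -0.3341  0.0531] 230
0.004 [ 0.4754 -0.335   0.0526] 250
0.008 [ 0.4793 -0.3359  0.0527] 247
0.012 [ 0.4832 -0.3367  0.0526] 238
0.016 [ 0.4871 -0.3375  0.0526] 224
0.02 [ 0.491  -0.3386  0.0527] 164
0.024 [ 0.4951 -0.339   0.0527] 196
0.028 [ 0.4979 -0.3406  0.0526] 131
```

View pics/w3.png

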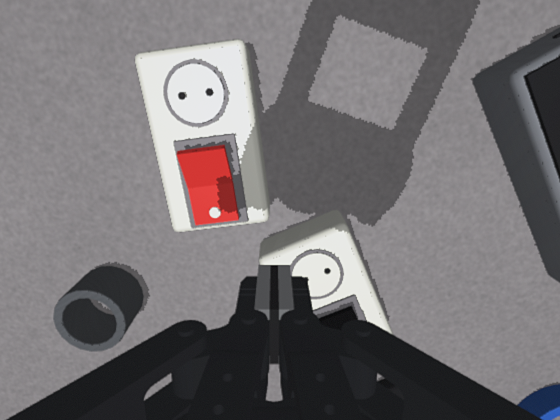

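The red rocker is fully on: the dotted wing is flat and the other wing is raised. Next I go near the blue key and check from close.

Emit:
send_rows --rows '[[0, [-0.9, 5.8, 0], 0], [0, [-0.9, 5.8, 0], 0], [0, [-0.9, 5.8, 0], 0], [0, [-0.9, 5.8, 0], 0], [0, [-0.9, 5.8, 0], 0], [0, [0, 0, 0], 0], [0, [0, 0, 0], 0]]'

```text
t: 5.8
tool_pos: [0.6414, -0.0418, 0.1566]
tool_rot: [-0.533, -3.093, 0.001]
contact_force: [0.4, 0.1, 0.0]
opening: -0.0002
grip_force: 0.0
```

```bash
python3 - <<'E'
from h import *
im=snap('wrist','w4.png'); o=ctrl.get_obs(); print(o['t'],o['tool_pos'],o['contact_force'])
hsv=cv2.cvtColor(im['frame'],cv2.COLOR_RGB2HSV); P=cloud(im)
for lo,hi,c in (((100,120,50),(130,255,255),(.5934,-.042)),((60,100,40),(90,255,255),(.4951,.0201))):
    k=(cv2.inRange(hsv,lo,hi)>0)&(np.hypot(P[...,0]-c[0],P[...,1]-c[1])<.03)
    v,u=np.nonzero(k)
    if len(u): 
        (a,b),r=cv2.minEnclosingCircle(np.c_[u,v].astype(np.float32)); print(len(u),a,b,r,ray(im,a,b,.078),np.median(P[k],0))
E
```

```text
5.85 [ 0.64138194 -0.04231393  0.15697168] [ 0.06794106 -0.14300929  0.8596962 ]
1786 248.89013671875 151.3027801513672 24.376283645629883 [ 0.59294594 -0.04000645  0.078     ] [ 0.59297763 -0.04002708  0.07864018]
```

View pics/w4.png

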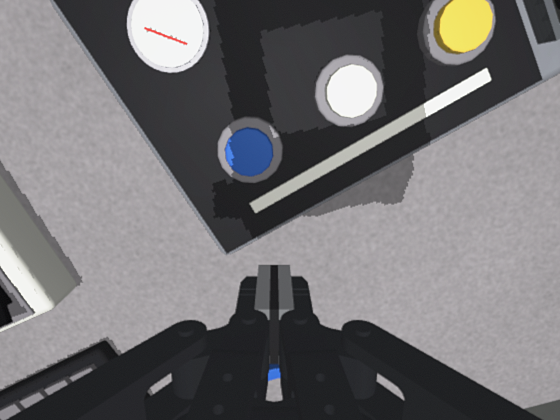

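The wrist view shows the blue key at (249,151), all keys still out. The blue key is at (0.593, -0.0405).

Emit:
send_rows --rows '[[0, [4.6, -1.5, 0], 0], [0, [0, 0, 4.0], 0], [0, [0, 0, 2.0], 0], [0, [0, 0, 0], 0], [0, [0, 0, 0], 0]]'

```text
t: 6.48
tool_pos: [0.5948, -0.0404, 0.0993]
tool_rot: [0.533, 3.095, -0.0]
contact_force: [-0.0, -0.8, 0.1]
opening: -0.0003
grip_force: 0.0
```

Emit:
send_rows --rows '[[0, [0.2, 0, 1.5], 0], [0, [0, 0, 0.5], 0], [0, [0, 0, 0.4], 0], [0, [0, 0, 0.3], 0], [0, [0, 0, 0.1], 0], [0, [0, 0, 0.1], 0], [0, [0, 0, 0], 0]]'

```text
t: 7.35
tool_pos: [0.5919, -0.039, 0.0718]
tool_rot: [-0.532, -3.095, 0.0]
contact_force: [-8.9, 1.1, 14.3]
opening: 0.0002
grip_force: 7.1
```

Emit:
send_rows --rows '[[0, [0, 0, -4.0], 0], [0, [0, 0, -4.8], 0], [0, [3.2, 2.1, 0], 0], [0, [3.2, 2.1, 0], 0], [0, [0, 0, 0], 0], [0, [0, 0, 0], 0]]'

```text
t: 8.1
tool_pos: [0.5461, 0.0216, 0.1574]
tool_rot: [0.532, 3.095, -0.0]
contact_force: [-0.9, -0.5, -0.5]
opening: -0.0001
grip_force: 0.0
```

```bash
python3 - <<'E'
from h import *
im=snap('wrist','w5.png'); t=snap('top','t5.png'); o=ctrl.get_obs(); print(o['t'],o['tool_pos'],o['contact_force'])
for n,im in (('w',im),('t',t)):
  hsv=cv2.cvtColor(im['frame'],cv2.COLOR_RGB2HSV); P=cloud(im)
  for lo,hi,c in (((100,120,50),(130,255,255),(.593,-.040)),((60,100,40),(90,255,255),(.4951,.0201))):
    k=(cv2.inRange(hsv,lo,hi)>0)&(np.hypot(P[...,0]-c[0],P[...,1]-c[1])<.03)
    v,u=np.nonzero(k)
    if len(u): 
        (a,b),r=cv2.minEnclosingCircle(np.c_[u,v].astype(np.float32)); print(n,len(u),a,b,r,ray(im,a,b,.078),np.median(P[k],0))
E
```

```text
8.2 [0.54629181 0.02119625 0.15732308] [ 0.11351238 -0.3740666   0.48484436]
w 1110 213.66000366210938 304.2200012207031 19.922042846679688 [ 0.5897067  -0.03770921  0.078     ] [ 0.59254495 -0.0397834   0.07256105]
w 2322 245.2431182861328 146.5825653076172 27.673728942871094 [0.49460487 0.02221031 0.078     ] [0.49419125 0.02262551 0.08260823]
t 116 258.05670166015625 226.6443328857422 6.166670799255371 [0.49506898 0.02034322 0.078     ] [0.49611023 0.02038644 0.08147704]
```

View pics/w5.png

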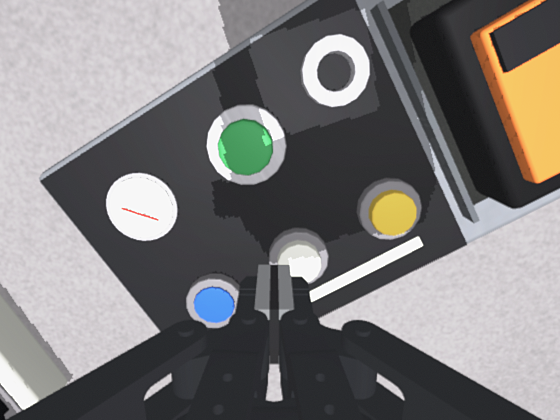

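Blue is latched (top fell from 0.0786 to 0.0726). The green button is at (245,147), top 0.0826, centre about (0.4945, 0.0225).

Emit:
send_rows --rows '[[0, [4.9, -1.6, 0], 0], [0, [0, 0, 3.0], 0], [0, [0, 0, 2.0], 0], [0, [0, 0, 0], 0], [0, [0, 0, 0], 0]]'

```text
t: 8.82
tool_pos: [0.4951, 0.0227, 0.1082]
tool_rot: [0.534, 3.095, 0.0]
contact_force: [0.7, -0.1, 1.0]
opening: -0.0001
grip_force: 0.0
```

Emit:
send_rows --rows '[[0, [0, 0, 1.5], 0], [0, [0, 0, 0.6], 0], [0, [0, 0, 0.4], 0], [0, [0, 0, 0.3], 0], [0, [0, 0, 0.2], 0], [0, [0, 0, 0], 0]]'

```text
t: 9.57
tool_pos: [0.4941, 0.0232, 0.0776]
tool_rot: [-0.533, -3.096, 0.0]
contact_force: [-3.2, -0.3, 3.4]
opening: 0.0002
grip_force: 1.9
```

Emit:
send_rows --rows '[[0, [0, 0, 0.2], 0], [0, [0, 0, 0.1], 0], [0, [0, 0, 0.1], 0], [0, [0, 0, 0], 0]]'

```text
t: 10.07
tool_pos: [0.4946, 0.0231, 0.0758]
tool_rot: [-0.532, -3.096, 0.0]
contact_force: [-8.7, 0.9, 17.5]
opening: -0.0003
grip_force: 8.5
```

Emit:
send_rows --rows '[[0, [0, 0, 0.1], 0], [0, [0, 0, 0], 0], [0, [0, 0, 0], 0]]'

```text
t: 10.45
tool_pos: [0.4947, 0.0232, 0.0757]
tool_rot: [-0.532, -3.095, 0.0]
contact_force: [-12.5, 1.2, 22.6]
opening: 0.0001
grip_force: 11.1
```

```bash
python3 -c "
from station import ctrl
o=ctrl.get_obs();print(o['tool_pos'],o['contact_force']);print(ctrl.finish_job())"
```

```text
[0.49465269 0.02315342 0.07574051] [-12.5214905    1.20890285  22.56553066]
the job is handed in; nothing more can be done
None
```

I switched the red rocker on, latched the blue key in, and handed the job in at about 10.5 s with the green test button held fully down (about 23 N, 5 N needed); I touched nothing else.

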